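Set folded duct fittings on their check boards

TASK

The four folded steel fittings are finished and have to be checked: set each one, upright as it stands now, on the plywood board whose black outline matches it in shape and size, centred in the outline and square with it. Leave the tape measure where it lies, and let go of everything.

Things in the scene. Friction and masses are not known exactly. Their poses are not given: they have to be found in the camera images.
- long_channel: Loose folded bare-steel fitting, 36 mm high, sheet 2.5 mm thick, 70 to 250 g, standing on the bench. The long U-channel: 110 mm long (its x), 40 mm wide (its y), open at the top and at both ends, the two upright walls running along x. Origin: centre of its underside; z up.
- short_channel: Loose folded bare-steel fitting, 36 mm high, sheet 2.5 mm thick, 70 to 250 g, standing on the bench. The short U-channel: 66 mm long (its x), 40 mm wide (its y), open at the top and at both ends, the two upright walls running along x. Origin: centre of its underside; z up.
- square_cap: Loose folded bare-steel fitting, 36 mm high, sheet 2.5 mm thick, 70 to 250 g, standing on the bench. The square cap: an open-topped square box, 56 mm by 56 mm outside (x and y square to its walls); any quarter turn is the same. Origin: centre of its underside; z up.
- round_collar: Loose folded bare-steel fitting, 36 mm high, sheet 2.5 mm thick, 70 to 250 g, standing on the bench. The round collar: a short tube, 56 mm outer diameter, axis upright, open at both ends; its yaw does not matter. Origin: centre of its underside; z up.
- board_long: Fixed plywood check board, 144 mm (its x) by 84 mm (its y), 6 mm thick, lying flat on the bench, with a black painted outline (line 4 mm wide, flat, no rim) centred on it. Outline for the long channel: a rectangle 122 mm (x) by 52 mm (y) inside the line. Origin: centre of the board's underside, so the outline's centre is 6 mm above it; z up.
- board_short: Fixed plywood check board, 144 mm (its x) by 84 mm (its y), 6 mm thick, lying flat on the bench, with a black painted outline (line 4 mm wide, flat, no rim) centred on it. Outline for the short channel: a rectangle 78 mm (x) by 52 mm (y) inside the line. Origin: centre of the board's underside, so the outline's centre is 6 mm above it; z up.
- board_square: Fixed plywood check board, 144 mm (its x) by 84 mm (its y), 6 mm thick, lying flat on the bench, with a black painted outline (line 4 mm wide, flat, no rim) centred on it. Outline for the square cap: a square 68 mm by 68 mm inside the line, its sides along the board's x and y. Origin: centre of the board's underside, so the outline's centre is 6 mm above it; z up.
- board_round: Fixed plywood check board, 144 mm (its x) by 84 mm (its y), 6 mm thick, lying flat on the bench, with a black painted outline (line 4 mm wide, flat, no rim) centred on it. Outline for the round collar: a circle 68 mm in diameter inside the line. Origin: centre of the board's underside, so the outline's centre is 6 mm above it; z up.
- tape_measure: Bystander, loose: red tape measure lying flat, 66 by 62 by 34 mm high, with a short steel tab at its +x side, somewhere among the fittings and boards. Not to be disturbed. Origin: centre of its underside; z up.
Mind the look-alikes: they are no part of the job. Leave any yellow look-alike of the short_channel alone.

How it is judged:
By the outcome, as a careful person would: the job done as asked, in the order asked, and still so for the second after the job is handed in, with the robot touching nothing.
It also fails if it takes over 102 s, if anything falls off the work surface, if the arm or the gripper's body presses on something with over 40 N, if the wrist force passes 120 N, or if a joint passes its speed limit or range.

ROBOT

A 6-joint arm with a two-finger parallel gripper is mounted at the origin on the work surface. World frame = base frame: x ahead of the robot, y to its left, z up, the work surface at z = 0. Lengths are in m, angles in rad, forces in N, time in s.
With the tool pointing down it reaches from about 0.425 to 0.95 m from the base axis. Payload 3.5 kg.
Tool frame: the origin (TCP) lies midway between the tips of the shut fingers; the grasp point (between the pads) lies 19 mm behind it; z points along the fingers, y is the line along which they close (so a half turn about z gives the same grasp; the last joint's range is limited). The gripper opens to 85 mm and grips with 20 to 120 N. Pads are 22 mm wide; open, the fingers measure 114 mm over their backs; the gripper's body (76 mm by 85 mm) begins 54 mm behind the grasp point. The pads swing forward as they close: fully open they stand 13 mm farther back than shut.
Start: joints at [1.035, 0.286, 1.577, -0, 1.279, -0.15], TCP at [0.254, 0.625, 0.231] pointing down, gripper open.
Joint ranges: [-2.77, 2.77], [-0.9, 2.22], [0.21, 2.48], [-1.53, 4.67], [0.24, 2.81], [-2.84, 2.84]. Speed limits (rad/s): [2.79, 2.79, 3.14, 3.14, 3.14, 3.14].

INTERFACE

Orientations are given as a unit quaternion [x, y, z, w].
In Python, from plant import ctrl gives the robot as it stands.
- The arm moves only by the tool send_rows, never from a script. Its argument "series" is a list that holds one entry, the list of rows, each a list of 7 numbers: the shift along the tool's x, y, z in cm, then the turn, a rotation vector about the tool's x, y, z in rad, then the opening, from -1 (shut) to 1 (fully open). In form: [[[x, y, z, rx, ry, rz, jaw], ...]]. A call has 1 to 10 rows; each row shifts and turns the commanded pose from where the row before left it, along the tool's axes as they then stand; what a row does not reach is not made up. A row lasts 1/8 s, in which the tool goes at most 62.5 mm and 10.7 degrees, less where a joint would pass 70% of its speed; a pose out of reach is approached as far as the arm can. A call is refused whole if a number of a shift passes 6.25 or a number of a turn 0.188, either way. A call with a gripper value outside its range is refused whole. The fingers move at their own pace and stop on an object; "force" is the grip in N (left out, the last holds). Time passes only in rows, so rows that do not move let the fingers close. It gives the time, the measured TCP pose, the force, the opening and the grip force at its end, in the units of the state.
- ctrl.get_state(): the state, without advancing time (a new reading comes with each control period).
- ctrl.read_camera(name): name is "scene" or "top" or "wrist"; returns a dict with "img" (400x640x3 uint8, red, green, blue), "fx", "fy", "cx", "cy" (pixels), "R" (3x3) and "t" (3): a world point X has camera coordinates R X + t; the wrist camera has in their place "hand_eye" (4x4, takes a point from camera to tool coordinates, whose origin is the TCP and whose axes are the flange's). Camera axes: x right, y down, z forward; pixel columns grow to the right and rows downward; lengths in m; the calibration is good to about 2 mm. A picture is of the moment at which its call begins: read the wrist's pose just before it. There is no depth.
- ctrl.sign_off(): hands the job in; it is judged then, once.
The state is a dict: "time": time; "qpos": joint angles; "dq": joint speeds; "joint_efforts": joint torques, N m; "eef_pos": TCP position; "tcp_rot": TCP orientation; "contact_force": force on the tool from outside, world axes, zero at the start; "wrist_torque": the same for the moment, N m; "opening": opening from 0.0 (shut) to 1.0 (fully open); "finger_force": force on a finger pad.
Only numpy, scipy, OpenCV 4.12 (cv2) and the standard library are available. Lean on these libraries where they do the work, as an engineer would, in place of code of your own. Each camera call takes 0.05 s, during which the arm holds its last target. There are 200 camera calls.

## Working session

There is one attempt and no reset: what is moved stays moved. The work goes in short steps, Python scripts to look and compute and a tool call to move; the robot and the scene stay as the last step left them, time stands still between calls to the robot, and variables do not carry over. Pictures are saved under pics/ and viewed, at most 14 in all, crops included, and the job is handed in when it is done.

Besides the shell and the picture viewer there is one more tool, called after "Call:" as name(argument=value, ...), one argument or row to a line, values as JSON. send_rows: Moves the arm, as the interface text tells. Its arguments: {"type":"object","properties":{"series":{"type":"array"},"force":{"type":"number"}},"required":["series"]}

```bash
mkdir -p pics; ls; python3 - <<'E'
from plant import ctrl
import cv2,pickle
for n in("top","scene"):
    c=ctrl.read_camera(n); cv2.imwrite(f"pics/{n}0.png",c["img"][:,:,::-1]); pickle.dump(c,open(n+".pkl","wb"))
    print(n,c["fx"],c["fy"],c["cx"],c["cy"],c["R"],c["t"])
s=ctrl.get_state();print(s)
E
```

```text
pics
top 452.2065829806441 452.2065829806441 316.2423027269725 200.9498980023537 [[ 0.02036445 -0.99951328  0.02363223]
 [-0.99550388 -0.02245846 -0.09201978]
 [ 0.09250574 -0.02165204 -0.99547671]] [-0.02293448  0.52149031  1.33053924]
scene 462.5230360750907 462.5230360750907 312.05779292378327 211.35373856518004 [[ 0.55903494  0.82906247  0.01163437]
 [ 0.687744   -0.45581528 -0.56501382]
 [-0.46312863  0.32386393 -0.82499941]] [-0.31302037 -0.33528203  1.52291758]
{'time': 0.1, 'qpos': array([ 1.03499784e+00,  2.87099010e-01,  1.57806965e+00,  2.91972628e-05,
        1.27856371e+00, -1.50004335e-01]), 'dq': array([-0.00082169,  0.00024975, -0.00236369, -0.00137335,  0.00271013,
        0.00014024]), 'joint_efforts': array([ 1.61910157e-04, -4.07292831e+01, -2.93700367e+01, -2.32756474e-04,
        3.43951528e-03,  1.59545908e-05]), 'eef_pos': array([0.25365809, 0.62487828, 0.23004972]), 'tcp_rot': array([ 1.91707074e-01,  9.81451605e-01, -1.00287431e-03, -3.72869921e-04]), 'contact_force': array([0.31153578, 0.74752482, 0.40738509]), 'wrist_torque': array([-0.00119407, -0.00088162, -0.00109228]), 'finger_force': 0.0, 'opening': 1.0007164073226242}
```

View pics/top0.png

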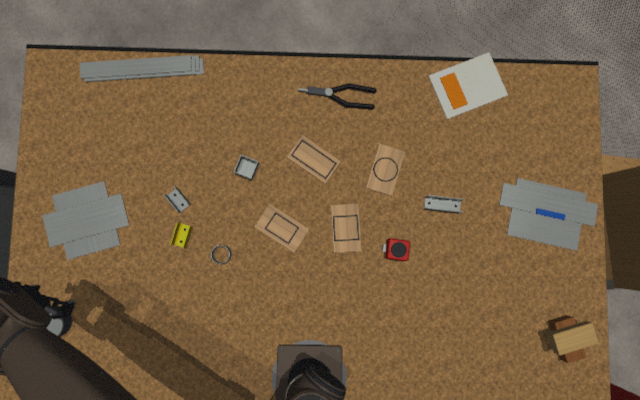

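View pics/scene0.png

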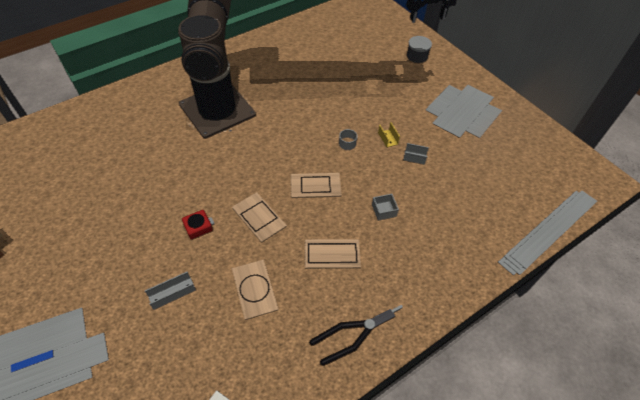

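The pictures show these candidates (top view pixels):
- **Short channel:** bare steel at (178,199). The yellow look-alike is at (182,236).
- **Long channel:** (443,204). The flat sheet piles at (85,220), (140,68) and (548,212) could be mistaken for it.
- **Cap and collar:** cap (247,168), collar (221,254).
- **Boards:** long (314,159), round (386,170), short (282,228), square (346,228).
- **Tape measure:** (398,250).

```bash
python3 - <<'E'
import cv2
im=cv2.imread("pics/top0.png")
cv2.imwrite("pics/cA.png",cv2.resize(im[130:270,160:345],None,fx=4.3,fy=4.3,interpolation=cv2.INTER_CUBIC)[:600,:800])
cv2.imwrite("pics/cB.png",cv2.resize(im[130:270,320:480],None,fx=4.25,fy=4.25,interpolation=cv2.INTER_CUBIC)[:600,:800])
E
```

```text
(no output)
```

View pics/cA.png

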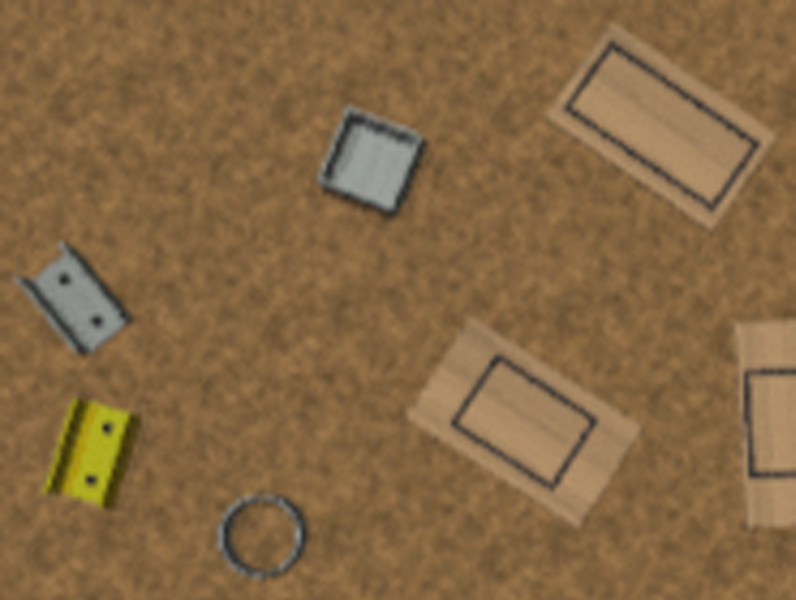

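View pics/cB.png

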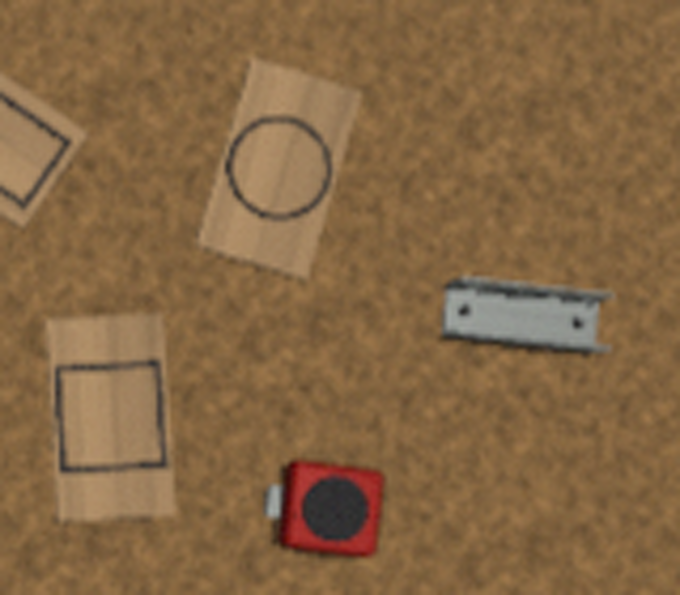

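The close crops confirm the choice. The steel two-hole short channel is at cA (75,300) and the yellow one is at (92,453), which I leave alone. The cap is at (372,160), the collar at (262,536) and the long channel at cB (525,317). Next I fit their poses.

```bash
cat > h.py <<'E'
import numpy as np,pickle,cv2
from scipy.optimize import least_squares
from scipy.spatial.transform import Rotation as Ro
def proj(c,X):
    p=np.asarray(X)@np.array(c["R"]).T+c["t"]; return np.c_[c["fx"]*p[:,0]/p[:,2]+c["cx"],c["fy"]*p[:,1]/p[:,2]+c["cy"]]
def back(c,uv,z):
    uv=np.atleast_2d(uv).astype(float); d=np.c_[(uv[:,0]-c["cx"])/c["fx"],(uv[:,1]-c["cy"])/c["fy"],np.ones(len(uv))]@np.array(c["R"])
    o=-np.array(c["R"]).T@c["t"]; return o+d*((z-o[2])/d[:,2])[:,None]
def rect(lx,ly,z): return np.array([[lx,ly,z],[lx,-ly,z],[-lx,-ly,z],[-lx,ly,z]])/[2,2,1]
def fit(c,P,uv):
    """pose x,y,yaw of planar body; uv corners in any cyclic order"""
    w=back(c,uv,P[0,2])[:,:2]; best=None
    for f in (1,-1):
      for k in range(len(P)):
        Q=np.roll(P[::f],k,0)
        g=lambda v:(proj(c,np.c_[Q[:,:2]@np.array([[np.cos(v[2]),np.sin(v[2])],[-np.sin(v[2]),np.cos(v[2])]])+v[:2],Q[:,2]])-uv).ravel()
        for y0 in(0,1.57,-1.57,3.1):
            r=least_squares(g,[*w.mean(0),y0])
            if best is None or r.cost<best.cost-1e-9: best=r
    v=best.x; return np.r_[v[:2].round(4),np.degrees((v[2]+np.pi/2)%np.pi-np.pi/2).round(2),np.sqrt(best.cost*2/len(P)).round(2)]
def wristcam(ctrl):
    s=ctrl.get_state(); c=ctrl.read_camera("wrist"); T=np.eye(4);T[:3,:3]=Ro.from_quat(s["tcp_rot"]).as_matrix();T[:3,3]=s["eef_pos"]
    M=np.linalg.inv(T@np.array(c["hand_eye"])); c["R"]=M[:3,:3];c["t"]=M[:3,3]; return c
def go(s,x,y,yaw,z=None):
    """yaw(deg)= world angle of tool y line. prints turn about tool z, and shift (cm) in axes before / after turn"""
    R=Ro.from_quat(s["tcp_rot"]).as_matrix(); cur=np.degrees(np.arctan2(R[1,1],R[0,1])); d=(yaw-cur+90)%180-90
    for dd in (d,d-np.sign(d)*180):
        rz=-np.radians(dd); Rn=Ro.from_euler("z",dd,degrees=True)*Ro.from_euler("z",cur-90,degrees=True)*Ro.from_quat([0,1,0,0]); Rn=Rn.as_matrix()
        D=np.array([x,y,s["eef_pos"][2] if z is None else z])-s["eef_pos"]
        print("turn z %.3f (j6 now %.2f) before %s after %s tilt %s"%(rz,s["qpos"][5],(R.T@D*100).round(2),(Rn.T@D*100).round(2),R[:2,2].round(4)))
E
python3 - <<'E'
from h import *; from plant import ctrl
c=pickle.load(open("top.pkl","rb"))
A=lambda p:(np.array(p)+.5)/4.3-.5+[160,130]
B=lambda p:(np.array(p)+.5)/4.25-.5+[320,130]
L=[("bl",rect(.126,.056,.006),A([(613,44),(758,145),(714,208),(568,107)])),("bl o",rect(.144,.084,.006),A([(613,23),(774,134),(712,229),(549,116)])),
("bs",rect(.082,.056,.006),A([(499,357),(594,422),(552,487),(454,423)])),("bs o",rect(.144,.084,.006),A([(472,318),(640,430),(579,526),(408,415)])),
("bq",rect(.072,.072,.006),B([(56,368),(157,362),(165,464),(63,470)])),("bq o",rect(.144,.084,.006),B([(46,319),(162,314),(175,515),(61,521)])),
("br o",rect(.144,.084,.006),B([(253,58),(360,93),(307,277),(199,243)])),
("cap",rect(.056,.056,.036),A([(351,107),(425,140),(393,210),(319,183)])),
("short",rect(.066,.04,.036),A([(18,278),(63,243),(130,320),(85,352)])),
("long",rect(.110,.04,.036),B([(455,280),(610,296),(608,350),(443,337)])),
("tape",rect(.066,.062,.034),B([(290,460),(383,470),(377,555),(282,546)]))]
for n,P,uv in L: print(n,fit(c,P,uv))
print("br c",back(c,B([(279,168)]),.006),"collar",back(c,A([(262,536)]),.036), "yellow",back(c,A([(92,453)]),.018))
w=ctrl.read_camera("wrist"); print(w["fx"],w["cx"],w["cy"],w["hand_eye"])
E
```

```text
bl [ 6.527e-01 -2.200e-03  5.626e+01  1.200e-01]
bl o [ 6.532e-01 -1.300e-03  5.671e+01  7.500e-01]
bs [ 0.44    0.0905 57.66    0.27  ]
bs o [ 0.4401  0.0905 58.12    0.7   ]
bq [ 0.445  -0.1025  4.81    0.16  ]
bq o [ 0.4444 -0.103   4.59    0.41  ]
br o [  0.6269  -0.2225 -15.87     0.69  ]
cap [  0.6182   0.1995 -21.17     0.38  ]
short [ 0.5174  0.3999 42.33    0.92  ]
long [ 0.5205 -0.3938 85.65    0.92  ]
tape [ 0.3835 -0.2562 85.44    0.44  ]
br c [[ 0.62630435 -0.22189759  0.006     ]] collar [[0.35795343 0.26511178 0.036     ]] yellow [[0.41201209 0.38749285 0.018     ]]
301.2297817413155 320.3392340978388 198.7471380873558 [[-1.68269611e-04 -9.56435516e-01 -2.91943617e-01  7.34178999e-02]
 [ 9.99999965e-01 -1.01218907e-04 -2.44774139e-04  3.74505118e-04]
 [ 2.04560467e-04 -2.91943648e-01  9.56435499e-01 -1.42536548e-01]
 [ 0.00000000e+00  0.00000000e+00  0.00000000e+00  1.00000000e+00]]
```

```bash
python3 - <<'E'
from h import *; from plant import ctrl
go(ctrl.get_state(),.517,.400,132.3,.15)
E
```

```text
turn z -1.124 (j6 now -0.15) before [-32.86 -10.92   8.04] after [ -4.33 -34.36   8.03] tilt [-0.0009 -0.0016]
turn z 2.018 (j6 now -0.15) before [-32.86 -10.92   8.04] after [ 4.33 34.36  8.03] tilt [-0.0009 -0.0016]
```

Call:
send_rows(
  series=[
    [[-5.48,-1.82,0,0,0,0,1],[-5.48,-1.82,0,0,0,0,1],[-5.48,-1.82,0,0,0,0,1],[-5.48,-1.82,0,0,0,0,1],[-5.48,-1.82,0,0,0,0,1],[-5.48,-1.82,0,0,0,0,1],[0,0,2,0,0,-0.187,1],[0,0,2,0,0,-0.187,1],[0,0,2,0,0,-0.187,1],[0,0,2,0,0,-0.187,1]],
  ],
  force=30,
)

```text
time: 1.4
eef_pos: [0.5173, 0.4002, 0.1502]
tcp_rot: [-0.183, 0.983, -0.0, -0.0]
contact_force: [0.1, 0.3, -0.6]
opening: 1.002
finger_force: 0.0
```

Call:
send_rows(
  series=[
    [[0,0,0,0,0,-0.187,1],[0,0,0,0,0,-0.187,1],[0,0,0,0,0,0,1]],
  ],
)

```text
time: 1.78
eef_pos: [0.5173, 0.4004, 0.1509]
tcp_rot: [-0.359, 0.933, -0.0, -0.0]
contact_force: [0.1, -0.0, -0.0]
opening: 0.999
finger_force: 0.0
```

```bash
python3 - <<'E'
from h import *; from plant import ctrl
go(ctrl.get_state(),.517,.400,132.3,.15)
c=wristcam(ctrl); pickle.dump(c,open("w1.pkl","wb")); cv2.imwrite("pics/w1.png",c["img"][:,:,::-1])
print(proj(c,np.c_[rect(.066,.04,.036)@np.array([[.74,.673,0],[-.673,.74,0],[0,0,1]])+[.5174,.3999,0]]).round())
E
```

```text
turn z -0.004 (j6 now -1.80) before [ 0.05 -0.01  0.09] after [ 0.05 -0.01  0.09] tilt [-0.0007 -0.0004]
turn z 3.137 (j6 now -1.80) before [ 0.05 -0.01  0.09] after [-0.05  0.01  0.09] tilt [-0.0007 -0.0004]
[[343. 228.]
 [299. 228.]
 [297. 156.]
 [344. 156.]]
```

View pics/w1.png

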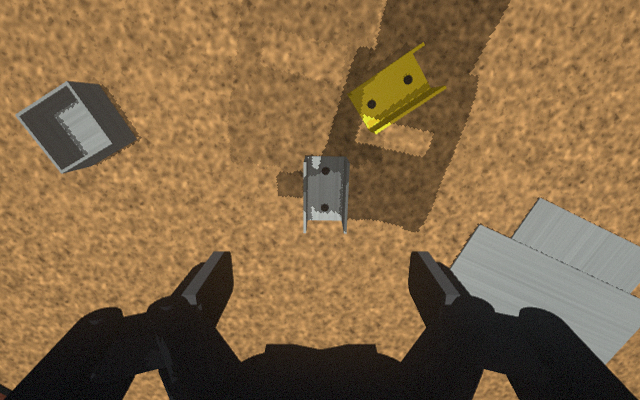

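The wrist view shows the steel short channel in the middle. Its wall-top corners are near (303,156), (349,156), (348,234) and (304,234). The yellow one is at (397,88), clear of the fingers. I fit this and aim.

```bash
python3 - <<'E'
from h import *; from plant import ctrl
c=pickle.load(open("w1.pkl","rb"))
v=fit(c,rect(.066,.04,.036),np.array([(303,156),(349,156),(348,234),(304,234)])); print(v)
go(ctrl.get_state(),v[0],v[1],v[2]+90,.012)
E
```

```text
[ 0.5161  0.405  42.27    3.44  ]
turn z -0.005 (j6 now -1.80) before [-0.22  0.43 13.9 ] after [-0.22  0.43 13.9 ] tilt [-0.0005 -0.0002]
turn z 3.137 (j6 now -1.80) before [-0.22  0.43 13.9 ] after [ 0.22 -0.43 13.9 ] tilt [-0.0005 -0.0002]
```

```bash
python3 - <<'E'
import cv2
im=cv2.imread("pics/w1.png")
cv2.imwrite("pics/w1c.png",cv2.resize(im[145:245,270:380],None,fx=6,fy=6,interpolation=cv2.INTER_CUBIC))
E
```

```text
(no output)
```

View pics/w1c.png

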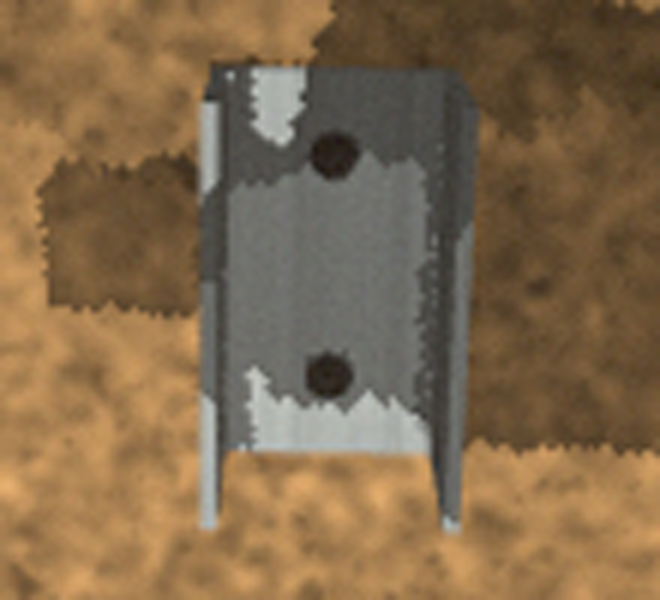

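The crop shows the true rim corners at crop (200,100), (479,102), (461,530) and (200,528). The row at y=65 is the foot of the near end, not the rim.

```bash
python3 - <<'E'
from h import *; from plant import ctrl
c=pickle.load(open("w1.pkl","rb"))
v=fit(c,rect(.066,.04,.036),np.array([(200,100),(479,102),(461,530),(200,528)])/6+[269.6,144.6]); print(v)
print(back(c,np.array([(334,155),(328,376)])/6+[269.6,144.6],.0025))
go(ctrl.get_state(),v[0],v[1],v[2]+90,.012)
print(wristcam(ctrl)["hand_eye"][0])
E
```

```text
[ 0.518   0.4061 41.28    0.31  ]
[[0.50409427 0.39396248 0.0025    ]
 [0.5329597  0.41887015 0.0025    ]]
turn z 0.012 (j6 now -1.80) before [-0.44  0.38 13.9 ] after [-0.42  0.39 13.9 ] tilt [-0.0005 -0.0002]
turn z -3.129 (j6 now -1.80) before [-0.44  0.38 13.9 ] after [ 0.42 -0.39 13.9 ] tilt [-0.0005 -0.0002]
[-1.68035415e-04 -9.56510618e-01 -2.91697461e-01  7.36418847e-02]
```

Call:
send_rows(
  series=[
    [[-0.43,0.38,4.0,0,0,0.015,1],[0,0,4.0,0,0,0,1],[0,0,3.5,0,0,0,1],[0,0,2.4,0,0,0,1],[0,0,0,0,0,0,-1],[0,0,0,0,0,0,-1],[0,0,0,0,0,0,-1],[0,0,0,0,0,0,-1],[0,0,0,0,0,0,-1]],
  ],
  force=35,
)

```text
time: 3.0
eef_pos: [0.5195, 0.4069, 0.0145]
tcp_rot: [-0.353, 0.936, 0.0, 0.002]
contact_force: [-0.7, -0.3, 6.3]
opening: 0.461
finger_force: 37.7
```

```bash
python3 - <<'E'
from h import *; from plant import ctrl
s=ctrl.get_state();print(s["eef_pos"],s["opening"],s["finger_force"],s["contact_force"],s["qpos"][5])
s["eef_pos"][2]=.15
for z in(147.9,):go(s,.440,.0905,z,.15)
E
```

```text
[0.51950791 0.40694977 0.01448494] 0.46067298644695154 37.71293520927429 [-0.67598066 -0.34172837  6.2572391 ] -1.7808140828543817
turn z -0.290 (j6 now -1.78) before [ 26.86 -18.52  -0.08] after [ 31.03 -10.08   0.  ] tilt [0.0031 0.0018]
turn z 2.852 (j6 now -1.78) before [ 26.86 -18.52  -0.08] after [-31.03  10.08   0.  ] tilt [0.0031 0.0018]
```

Call:
send_rows(
  series=[
    [[0,0,-3,0,0,0,-1],[0,0,-5,0,0,-0.145,-1],[0,0,-5.5,0,0,-0.145,-1],[0,0,-5.5,0,0,0,-1]],
  ],
)

```text
time: 3.5
eef_pos: [0.5174, 0.4058, 0.2031]
tcp_rot: [-0.485, 0.875, 0.0, -0.001]
contact_force: [1.7, 1.1, -1.7]
opening: 0.458
finger_force: 36.9
```

```bash
python3 - <<'E'
from h import *; from plant import ctrl
s=ctrl.get_state();print(s["eef_pos"],s["opening"],s["finger_force"],s["contact_force"],s["qpos"])
go(s,.58,.01,147.9,.25)
E
```

```text
[0.51742216 0.40577725 0.20313738] 0.45800879151674007 36.90313518047333 [ 1.71213592  1.13821719 -1.67078525] [ 5.10987389e-01  2.72024885e-01  1.64672468e+00  1.96899891e-05
  1.22454894e+00 -2.07172606e+00]
turn z 0.001 (j6 now -2.07) before [ 30.24 -26.29  -4.66] after [ 30.2  -26.33  -4.69] tilt [-0.0015 -0.0008]
turn z -3.140 (j6 now -2.07) before [ 30.24 -26.29  -4.66] after [-30.2   26.33  -4.69] tilt [-0.0015 -0.0008]
```

Call:
send_rows(
  series=[
    [[4.32,-3.76,-0.6,0,0,0,-1],[4.32,-3.76,-0.6,0,0,0,-1],[4.32,-3.76,-0.6,0,0,0,-1],[4.32,-3.76,-0.6,0,0,0,-1],[4.32,-3.76,-0.6,0,0,0,-1],[4.32,-3.76,-0.6,0,0,0,-1],[4.32,-3.76,-0.6,0,0,0,-1],[0,0,0,0,0,0,-1],[0,0,0,0,0,0,-1]],
  ],
)

```text
time: 4.62
eef_pos: [0.5801, 0.0104, 0.2436]
tcp_rot: [-0.484, 0.875, 0.001, -0.0]
contact_force: [-0.1, 0.8, -0.7]
opening: 0.458
finger_force: 37.0
```

```bash
python3 - <<'E'
from h import *; from plant import ctrl
go(ctrl.get_state(),.440,.0905,147.9,.15)
c=wristcam(ctrl); pickle.dump(c,open("w2.pkl","wb")); cv2.imwrite("pics/w2.png",cv2.resize(c["img"][:,:,::-1],None,fx=1.25,fy=1.25,interpolation=cv2.INTER_CUBIC))
for x,y in((.653,-.002),(.44,.09),(.445,-.102),(.627,-.222)): print(proj(c,[[x,y,.006]])*1.25)
E
```

```text
turn z -0.000 (j6 now -2.74) before [ 0.66 16.11  9.39] after [ 0.66 16.12  9.36] tilt [-0.0015  0.0008]
turn z 3.142 (j6 now -2.74) before [ 0.66 16.11  9.39] after [ -0.66 -16.12   9.36] tilt [-0.0015  0.0008]
[[335.56782117 235.86805628]]
[[559.11594128 202.26980474]]
[[462.25218496  24.72164478]]
[[217.48684305  18.40920011]]
```

View pics/w2.png

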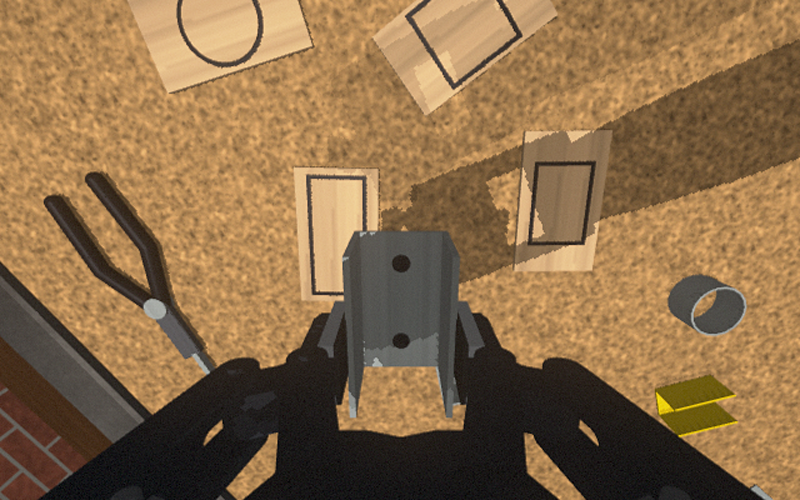

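The wrist view shows board_short's outline with corners at about (536,163), (594,164), (585,243) and (531,242). The channel is held level, its holes at (401,263) and (401,341). The outlines of the long, square and round boards are also partly in view.

```bash
python3 - <<'E'
from h import *; from plant import ctrl
c=pickle.load(open("w2.pkl","rb")); k=lambda p:(np.array(p)+.5)/1.25-.5
v=fit(c,rect(.082,.056,.006),k([(536,163),(594,164),(585,243),(531,242)])); print("bs",v)
print("bs o",fit(c,rect(.144,.084,.006),k([(524,130),(611,129),(592,271),(514,270)])))
s=ctrl.get_state(); R=Ro.from_quat(s["tcp_rot"]).as_matrix()
h=back(c,k([(401,263),(401,341)]),s["eef_pos"][2]-.0145+.0025); print("holes tool",((h-s["eef_pos"])@R).round(4))
h=back(c,k([(362,233),(446,233),(362,364),(444,366)]),s["eef_pos"][2]-.012); print("base tool",((h-s["eef_pos"])@R).round(4))
print("tapeproj")
go(s,v[0],v[1],v[2]+90,.06)
E
```

```text
bs [ 0.439   0.0929 59.06    1.13  ]
bs o [ 0.4401  0.0916 58.79    0.74  ]
holes tool [[ 0.0208 -0.0011  0.012 ]
 [-0.0175 -0.0011  0.012 ]]
base tool [[ 0.0343 -0.0176  0.012 ]
 [ 0.0342  0.018   0.012 ]
 [-0.0297 -0.0196  0.012 ]
 [-0.0309  0.0192  0.012 ]]
tapeproj
turn z -0.019 (j6 now -2.74) before [ 0.54 16.27 18.39] after [ 0.24 16.31 18.36] tilt [-0.0014  0.0007]
turn z 3.123 (j6 now -2.74) before [ 0.54 16.27 18.39] after [ -0.24 -16.31  18.36] tilt [-0.0014  0.0007]
```

```bash
cat >> h.py <<'E'
def outline(c,u0,v0,r,lx,ly,thr=62):
    """black outline near (u0,v0) px: fit centre line rectangle by distance transform-like LSQ on dark pixels"""
    g=c["img"].max(2).astype(float); vv,uu=np.mgrid[:400,:640]; m=(g<thr)&(abs(uu-u0)<r)&(abs(vv-v0)<r)
    n,lab,st,_=cv2.connectedComponentsWithStats(m.astype(np.uint8),connectivity=8); i=1+np.argmax(st[1:,4]); m=lab==i
    p=np.c_[uu[m],vv[m]]; W=back(c,p,.006)[:,:2]
    def res(v):
        q=(W-v[:2])@np.array([[np.cos(v[2]),-np.sin(v[2])],[np.sin(v[2]),np.cos(v[2])]])
        if ly is None: return np.linalg.norm(q,axis=1)-lx/2
        a=abs(q)-[lx/2,ly/2]; return np.where(a.max(1)>0,np.linalg.norm(np.maximum(a,0),axis=1),a.max(1))
    best=min((least_squares(res,[*W.mean(0),y],loss="soft_l1",f_scale=.002) for y in np.arange(-1.5,1.6,.3)),key=lambda r:r.cost)
    v=best.x; return v[:2].round(4),np.degrees((v[2]+np.pi/2)%np.pi-np.pi/2).round(2),"rms mm",(1e3*np.sqrt(np.mean(res(v)**2))).round(2),m.sum()
E
python3 - <<'E'
from h import *
c=pickle.load(open("w2.pkl","rb"))
for t in (50,62,75): print(outline(c,451,163,38,.082,.056,t))
t=pickle.load(open("top.pkl","rb"))
for n,u,v,lx,ly in(("s",282,228,.082,.056),("l",314,159,.126,.056),("q",346,228,.072,.072),("r",386,170,.072,None)): print(n,outline(t,u,v,24,lx,ly,80))
E
```

```text
(array([0.4404, 0.0922]), np.float64(58.2), 'rms mm', np.float64(0.66), np.int64(165))
(array([0.4403, 0.0923]), np.float64(58.32), 'rms mm', np.float64(0.83), np.int64(477))
(array([0.4401, 0.0922]), np.float64(58.35), 'rms mm', np.float64(0.97), np.int64(546))
s (array([0.457 , 0.0732]), np.float64(-88.74), 'rms mm', np.float64(0.0), np.int64(3))
l (array([ 0.6514, -0.0534]), np.float64(-35.92), 'rms mm', np.float64(24.23), np.int64(4))
q (array([ 0.4394, -0.0285]), np.float64(0.97), 'rms mm', np.float64(0.0), np.int64(11))
r (array([ 0.6262, -0.2201]), np.float64(86.08), 'rms mm', np.float64(0.06), np.int64(3))
```

```bash
python3 - <<'E'
from h import *; from plant import ctrl
go(ctrl.get_state(),.4412,.0938,148.3,.0205)
E
```

```text
turn z -0.006 (j6 now -2.74) before [ 0.35 16.13 22.34] after [ 0.26 16.16 22.31] tilt [-0.0014  0.0007]
turn z 3.136 (j6 now -2.74) before [ 0.35 16.13 22.34] after [ -0.26 -16.16  22.31] tilt [-0.0014  0.0007]
```

Call:
send_rows(
  series=[
    [[0.35,5.38,1.5,0,0,0,-1],[0,5.38,1.5,0,0,0,-1],[0,5.38,1.5,0,0,0,-1],[0,0,5,0,0,-0.006,-1],[0,0,5,0,0,0,-1],[0,0,4.5,0,0,0,-1],[0,0,1.3,0,0,0,-1],[0,0,0,0,0,0,-1],[0,0,0,0,0,0,-1]],
  ],
)

```text
time: 5.8
eef_pos: [0.4438, 0.0932, 0.0433]
tcp_rot: [-0.487, 0.873, -0.001, 0.002]
contact_force: [-0.5, 0.7, -0.7]
opening: 0.462
finger_force: 36.9
```

```bash
python3 - <<'E'
from h import *; from plant import ctrl
s=ctrl.get_state(); print(s["eef_pos"],s["contact_force"]);go(s,.4412,.0938,148.3,.0205)
E
```

```text
[0.44379365 0.09321422 0.04330371] [-0.51488334  0.68003242 -0.68981247]
turn z 0.000 (j6 now -2.61) before [0.09 0.26 2.28] after [0.09 0.25 2.28] tilt [ 0.0038 -0.    ]
turn z -3.141 (j6 now -2.61) before [0.09 0.26 2.28] after [-0.09 -0.25  2.28] tilt [ 0.0038 -0.    ]
```

Call:
send_rows(
  series=[
    [[0.09,0.25,1.2,0,0,0,-1],[0,0,0.8,0,0,0,-1],[0,0,0.3,0,0,0,-1],[0,0,0,0,0,0,-1]],
  ],
)

```text
time: 6.3
eef_pos: [0.4394, 0.0934, 0.0203]
tcp_rot: [-0.487, 0.873, 0.001, -0.002]
contact_force: [-9.1, -1.8, 18.3]
opening: 0.461
finger_force: 39.4
```

```bash
python3 - <<'E'
from h import *; from plant import ctrl
s=ctrl.get_state(); print(s["eef_pos"],s["contact_force"]);go(s,.4412,.0938,148.3,.0205)
E
```

```text
[0.43940718 0.09339366 0.02031464] [-9.12738793 -1.76015695 18.28390602]
turn z -0.000 (j6 now -2.60) before [-0.13 -0.13 -0.02] after [-0.13 -0.13 -0.02] tilt [-0.0035 -0.0002]
turn z 3.141 (j6 now -2.60) before [-0.13 -0.13 -0.02] after [ 0.13  0.13 -0.02] tilt [-0.0035 -0.0002]
```

Call:
send_rows(
  series=[
    [[0,0,-0.3,0,0,0,-1],[-0.13,-0.13,0,0,0,0,-1],[0,0,0,0,0,0,-1],[0,0,0,0,0,0,-1]],
  ],
)

```text
time: 6.8
eef_pos: [0.4409, 0.0939, 0.0209]
tcp_rot: [-0.487, 0.873, 0.0, -0.0]
contact_force: [-0.5, -0.5, -0.8]
opening: 0.46
finger_force: 37.1
```

```bash
python3 - <<'E'
from h import *; from plant import ctrl
s=ctrl.get_state(); print(s["eef_pos"],s["contact_force"]);go(s,.4412,.0938,148.3,.0205)
E
```

```text
[0.44092345 0.09386053 0.02089574] [-0.4590461  -0.52704054 -0.82565388]
turn z -0.000 (j6 now -2.60) before [-0.01 -0.03  0.04] after [-0.01 -0.03  0.04] tilt [-0.0008 -0.    ]
turn z 3.141 (j6 now -2.60) before [-0.01 -0.03  0.04] after [0.01 0.03 0.04] tilt [-0.0008 -0.    ]
```

Call:
send_rows(
  series=[
    [[0,0,0.06,0,0,0,-1],[0,0,0,0,0,0,0.6],[0,0,0,0,0,0,0.6],[0,0,0,0,0,0,0.6],[0,0,-2,0,0,0,1],[0,0,-4,0,0,0,1],[0,0,-4,0,0,0,1],[0,0,-3,0,0,0,1],[0,0,0,0,0,0,1]],
  ],
)

```text
time: 7.92
eef_pos: [0.4432, 0.0939, 0.1536]
tcp_rot: [-0.487, 0.873, -0.002, 0.003]
contact_force: [-0.4, 0.2, -0.2]
opening: 1.001
finger_force: 0.0
```

```bash
python3 - <<'E'
from h import *; from plant import ctrl
s=ctrl.get_state()
c=wristcam(ctrl); pickle.dump(c,open("w3.pkl","wb")); cv2.imwrite("pics/w3.png",cv2.resize(c["img"][:,:,::-1],None,fx=1.25,fy=1.25,interpolation=cv2.INTER_CUBIC))
print(s["eef_pos"],proj(c,[[.44,.092,.006]]))
go(s,.358,.265,146+0,.15)
E
```

```text
[0.44322838 0.09387733 0.15361396] [[323.96209338 180.97617528]]
turn z 0.040 (j6 now -2.60) before [-10.08  16.25   0.3 ] after [-9.42 16.63  0.36] tilt [ 0.0067 -0.0001]
turn z -3.102 (j6 now -2.60) before [-10.08  16.25   0.3 ] after [  9.42 -16.63   0.36] tilt [ 0.0067 -0.0001]
```

View pics/w3.png

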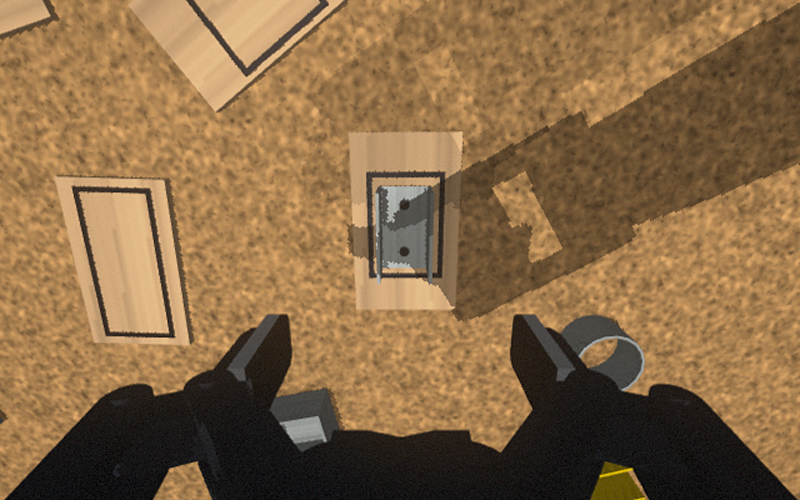

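The short channel stands inside its outline with its holes at (404,204) and (404,251). board_long's outline is fully visible at (123,260). I check the numbers.

```bash
python3 - <<'E'
from h import *; from plant import ctrl
c=pickle.load(open("w3.pkl","rb")); k=lambda p:(np.array(p)+.5)/1.25-.5
h=back(c,k([(404,204.5),(404,251)]),.0085);d=h[1]-h[0];print(h,h.mean(0),np.degrees(np.arctan2(d[1],d[0])))
print(fit(c,rect(.082,.056,.006),k([(369,174),(443,175),(441,275),(371,276)])))
print("l",outline(c,98,208,75,.126,.056,75))
E
```

```text
[[0.43134899 0.07627923 0.0085    ]
 [0.45102929 0.10830654 0.0085    ]] [0.44118914 0.09229289 0.0085    ] 58.42989555442906
[ 0.4397  0.0928 58.45    0.72  ]
l (array([6.529e-01, 6.000e-04]), np.float64(56.66), 'rms mm', np.float64(0.96), np.int64(1072))
```

Call:
send_rows(
  series=[
    [[-3.35,5.1,0,0,0,0,1],[-3.35,5.1,0,0,0,0,1],[-3.35,5.1,0,0,0,0,1],[0,0.95,0,0,0,0.18,1],[0,0,0,0,0,0.18,1],[0,0,0,0,0,0.18,1],[0,0,0,0,0,0.18,1],[0,0,0,0,0,0,1],[0,0,0,0,0,0,1]],
  ],
)

```text
time: 9.1
eef_pos: [0.3552, 0.2645, 0.1496]
tcp_rot: [-0.149, 0.989, -0.0, -0.001]
contact_force: [-0.0, 0.3, 0.0]
opening: 0.998
finger_force: 0.0
```

```bash
python3 - <<'E'
from h import *; from plant import ctrl
s=ctrl.get_state()
c=wristcam(ctrl); pickle.dump(c,open("w4.pkl","wb")); cv2.imwrite("pics/w4.png",cv2.resize(c["img"][:,:,::-1],None,fx=1.25,fy=1.25,interpolation=cv2.INTER_CUBIC))
print(s["eef_pos"],s["qpos"])
E
```

```text
[0.35522468 0.26450277 0.14957591] [ 4.10187739e-01 -1.55291829e-01  2.19898433e+00  1.87426859e-05
  1.10003772e+00 -1.46028739e+00]
```

View pics/w4.png

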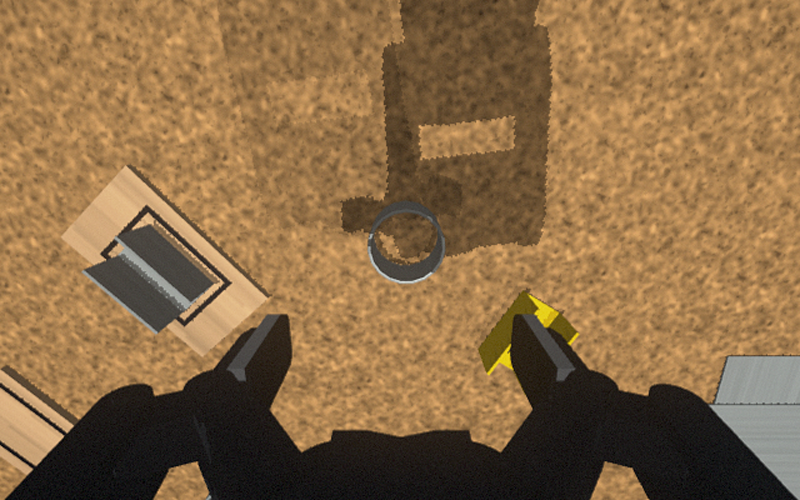

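The collar's rim spans x 369–444, with its lowest point at (407,283). The yellow part starts at about (525,290), clear of where the fingers land.

```bash
python3 - <<'E'
from h import *; from plant import ctrl
c=pickle.load(open("w4.pkl","rb"));a=np.linspace(0,6.28319,181)
def e(v): 
    q=(proj(c,np.c_[v[0]+.028*np.cos(a),v[1]+.028*np.sin(a),0*a+.036])+.5)*1.25-.5; return q[:,0].min()-368.5,q[:,0].max()-444.5,q[:,1].max()-283.5
r=least_squares(e,[.358,.265]); print(r.x,r.fun)
go(ctrl.get_state(),r.x[0],r.x[1],107,.012)
E
```

```text
[0.35723432 0.2690818 ] [-1.44470329  1.44313532  0.09720048]
turn z 0.002 (j6 now -1.46) before [-0.33  0.38 13.79] after [-0.3   0.38 13.79] tilt [-0.0014 -0.0006]
turn z -3.139 (j6 now -1.46) before [-0.33  0.38 13.79] after [ 0.3  -0.38 13.79] tilt [-0.0014 -0.0006]
```

Call:
send_rows(
  series=[
    [[-0.32,0.38,4.0,0,0,0,1],[0,0,4.0,0,0,0,1],[0,0,3.5,0,0,0,1],[0,0,2.1,0,0,0,1],[0,0,0,0,0,0,1],[0,0,0,0,0,0,-1],[0,0,0,0,0,0,-1],[0,0,0,0,0,0,-1],[0,0,0,0,0,0,-1]],
  ],
  force=35,
)

```text
time: 10.28
eef_pos: [0.359, 0.2699, 0.0164]
tcp_rot: [-0.148, 0.989, 0.0, 0.001]
contact_force: [-0.8, -0.9, 6.0]
opening: 0.641
finger_force: 37.2
```

```bash
python3 - <<'E'
from h import *; from plant import ctrl
s=ctrl.get_state();print(s["eef_pos"],s["opening"],s["finger_force"],s["contact_force"],s["qpos"])
go(s,.58,-.15,90,.18)
E
```

```text
[0.35904601 0.26991133 0.01642962] 0.6406394094691606 37.21751477569342 [-0.78155159 -0.86205391  5.98668661] [ 4.18158152e-01  9.63777350e-02  2.24995357e+00 -2.55401974e-04
  7.92388650e-01 -1.45013260e+00]
turn z 0.298 (j6 now -1.45) before [ -8.85 -46.62 -16.34] after [-22.1  -41.99 -16.36] tilt [0.0027 0.001 ]
turn z -2.844 (j6 now -1.45) before [ -8.85 -46.62 -16.34] after [ 22.1   41.99 -16.36] tilt [0.0027 0.001 ]
```

Call:
send_rows(
  series=[
    [[0,0,-3,0,0,0,-1],[0,0,-5,0,0,0.15,-1],[0,0,-5.5,0,0,0.15,-1],[0,0,-5.5,0,0,0,-1],[0,0,0,0,0,0,-1]],
  ],
)

```text
time: 10.9
eef_pos: [0.3607, 0.2708, 0.2108]
tcp_rot: [0.001, 1.0, 0.003, 0.006]
contact_force: [0.1, 0.3, -1.3]
opening: 0.642
finger_force: 37.7
```

```bash
python3 - <<'E'
from h import *; from plant import ctrl
s=ctrl.get_state();print(s["eef_pos"],s["opening"],s["finger_force"],s["qpos"])
go(s,.70,-.12,90,.2)
E
```

```text
[0.36069776 0.27077453 0.21077274] 0.6415878993136092 37.74896180257201 [ 4.18261570e-01 -2.17153553e-01  2.13264834e+00  1.16834727e-04
  1.21339319e+00 -1.15006156e+00]
turn z -0.002 (j6 now -1.15) before [-34.01 -39.     1.26] after [-33.93 -39.08   1.08] tilt [0.0116 0.0053]
turn z 3.139 (j6 now -1.15) before [-34.01 -39.     1.26] after [33.93 39.08  1.08] tilt [0.0116 0.0053]
```

Call:
send_rows(
  series=[
    [[-3.77,-4.33,0,0,0,0,-1],[-3.77,-4.33,0,0,0,0,-1],[-3.77,-4.33,0,0,0,0,-1],[-3.77,-4.33,0,0,0,0,-1],[-3.77,-4.33,0,0,0,0,-1],[-3.77,-4.33,0,0,0,0,-1],[-3.77,-4.33,0,0,0,0,-1],[-3.77,-4.33,0,0,0,0,-1],[-3.77,-4.33,0,0,0,0,-1],[0,0,0,0,0,0,-1]],
  ],
)

```text
time: 12.15
eef_pos: [0.6963, -0.1246, 0.201]
tcp_rot: [0.003, 1.0, 0.0, -0.002]
contact_force: [0.4, -0.0, -1.6]
opening: 0.637
finger_force: 37.7
```

Call:
send_rows(
  series=[
    [[0,0,0,0,0,0,-1],[0,0,0,0,0,0,-1]],
  ],
)

```text
time: 12.4
eef_pos: [0.6951, -0.1199, 0.2043]
tcp_rot: [0.001, 1.0, 0.0, -0.001]
contact_force: [-0.7, 0.1, -0.7]
opening: 0.637
finger_force: 37.7
```

```bash
python3 - <<'E'
from h import *; from plant import ctrl
c=wristcam(ctrl); s=ctrl.get_state(); pickle.dump(c,open("w5.pkl","wb")); cv2.imwrite("pics/w5.png",cv2.resize(c["img"][:,:,::-1],None,fx=1.25,fy=1.25,interpolation=cv2.INTER_CUBIC))
print(s["eef_pos"],s["qpos"])
for n,x,y,lx,ly,r in(("r",.6265,-.222,.072,None,55),("l",.653,0,.126,.056,75),("s",.440,.092,.082,.056,60)):
    u=proj(c,[[x,y,.006]])[0]; print(n,u,outline(c,*u,r,lx,ly,75) if 20<u[1]<400 else "")
E
```

```text
[ 0.69529376 -0.11983256  0.20475446] [-3.14222396e-01  3.72336042e-01  1.51705946e+00  1.44174325e-04
  1.25263353e+00 -1.88376592e+00]
r [226.29421663 111.75268699] (array([ 0.6264, -0.2205]), np.float64(-13.17), 'rms mm', np.float64(0.75), np.int64(448))
l [428.00116409 136.19959224] (array([6.527e-01, 5.000e-04]), np.float64(56.58), 'rms mm', np.float64(0.92), np.int64(927))
s [ 553.46732669 -102.8433568 ]
```

View pics/w5.png

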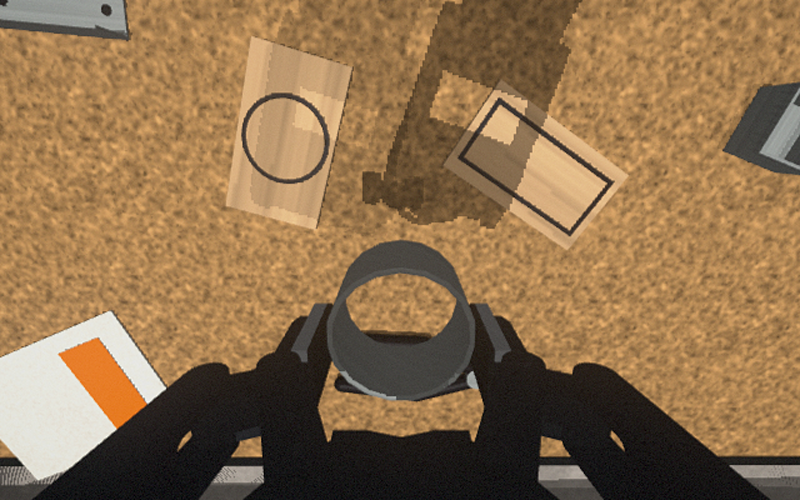

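Nothing else occupies board_round (outline centre at pixel (286,138)). The collar hangs level in the grip. I check its in-hand position from its edges: left 327, right 474, top 240, bottom 400.

```bash
python3 - <<'E'
from h import *; from plant import ctrl
c=pickle.load(open("w5.pkl","rb"));s=ctrl.get_state();R=Ro.from_quat(s["tcp_rot"]).as_matrix();a=np.linspace(0,6.28319,181)
def e(v):
    f=lambda z:(proj(c,(np.c_[v[0]+.028*np.cos(a),v[1]+.028*np.sin(a),0*a+z])@R.T+s["eef_pos"])+.5)*1.25-.5
    b,t=f(v[2]+.036),f(v[2]); return t[:,0].min()-327,t[:,0].max()-474,b[:,1].min()-240,t[:,1].max()-400
r=least_squares(e,[.002,0,-.02],x_scale=.01); print(r.x,r.fun)
off=.0019; go(s,.6264+off,-.2205,90,.0224)
E
```

```text
[-0.00033553 -0.0001136  -0.01541268] [-0.5052988   0.50528997  0.55946376 -0.49942261]
turn z -0.001 (j6 now -1.88) before [  6.68 -10.08  18.24] after [  6.7  -10.07  18.24] tilt [-0.0004  0.0003]
turn z 3.140 (j6 now -1.88) before [  6.68 -10.08  18.24] after [-6.7  10.07 18.24] tilt [-0.0004  0.0003]
```

Call:
send_rows(
  series=[
    [[3.4,-5.0,1.5,0,0,0,-1],[3.4,-5.05,1.5,0,0,0,-1],[0,0,4.5,0,0,0,-1],[0,0,4.5,0,0,0,-1],[0,0,4,0,0,0,-1],[0,0,1,0,0,0,-1],[0,0,0,0,0,0,-1],[0,0,0,0,0,0,-1]],
  ],
)

```text
time: 13.45
eef_pos: [0.6296, -0.222, 0.0376]
tcp_rot: [0.001, 1.0, -0.001, 0.002]
contact_force: [0.1, -0.2, -1.0]
opening: 0.636
finger_force: 37.7
```

```bash
python3 - <<'E'
from h import *; from plant import ctrl
s=ctrl.get_state();print(s["eef_pos"],s["contact_force"])
go(s,.6274,-.2205,90,.0224)
E
```

```text
[ 0.62956796 -0.22198104  0.03763718] [ 0.06924433 -0.17157791 -0.9554531 ]
turn z -0.002 (j6 now -2.06) before [0.22 0.15 1.52] after [0.22 0.15 1.52] tilt [ 0.0041 -0.0022]
turn z 3.139 (j6 now -2.06) before [0.22 0.15 1.52] after [-0.22 -0.15  1.52] tilt [ 0.0041 -0.0022]
```

Call:
send_rows(
  series=[
    [[0.1,0.1,0.5,0,0,0,-1],[0,0,0.4,0,0,0,-1],[0,0,0.2,0,0,0,-1],[0,0,0,0,0,0,-1],[0,0,0,0,0,0,-1]],
  ],
)

```text
time: 14.08
eef_pos: [0.6269, -0.2205, 0.0238]
tcp_rot: [0.001, 1.0, -0.0, 0.0]
contact_force: [-0.3, 0.7, -0.3]
opening: 0.639
finger_force: 37.7
```

```bash
python3 - <<'E'
from h import *; from plant import ctrl
s=ctrl.get_state();print(s["eef_pos"],s["contact_force"])
go(s,.6274,-.2205,90,.0224)
E
```

```text
[ 0.62686894 -0.220487    0.02377585] [-0.34693905  0.73535671 -0.28883145]
turn z -0.003 (j6 now -2.06) before [-0.05 -0.    0.14] after [-0.05 -0.    0.14] tilt [ 0.0001 -0.    ]
turn z 3.139 (j6 now -2.06) before [-0.05 -0.    0.14] after [0.05 0.   0.14] tilt [ 0.0001 -0.    ]
```

Call:
send_rows(
  series=[
    [[-0.05,0,0.15,0,0,0,-1],[0,0,0.05,0,0,0,-1],[0,0,0,0,0,0,0.8],[0,0,0,0,0,0,0.8],[0,0,0,0,0,0,1],[0,0,-3,0,0,0,1],[0,0,-5,0,0,0,1],[0,0,-5,0,0,0,1],[0,0,0,0,0,0,1],[0,0,0,0,0,0,1]],
  ],
)

```text
time: 15.32
eef_pos: [0.627, -0.2202, 0.1513]
tcp_rot: [0.001, 1.0, 0.0, -0.0]
contact_force: [-0.7, 0.3, 0.2]
opening: 1.0
finger_force: 0.0
```

```bash
python3 - <<'E'
from h import *; from plant import ctrl
c=wristcam(ctrl); s=ctrl.get_state(); pickle.dump(c,open("w6.pkl","wb")); print(s["eef_pos"],s["qpos"])
u=proj(c,[[.6264,-.2205,.006]])[0]; cv2.imwrite("pics/w6.png",cv2.resize(c["img"][int(u[1])-70:int(u[1])+80,int(u[0])-75:int(u[0])+75,::-1],None,fx=4,fy=4,interpolation=cv2.INTER_CUBIC)); print(u)
go(s,.5205,-.394,175.65,.15)
E
```

```text
[ 0.62637495 -0.21991633  0.15004116] [-4.90234699e-01  3.35821840e-01  1.66855446e+00  1.26373655e-05
  1.14007766e+00 -2.05823302e+00]
[320.12944644 184.18711002]
turn z -1.498 (j6 now -2.06) before [ 1.054e+01 -1.744e+01  1.000e-02] after [18.16  9.24  0.  ] tilt [-0.0025  0.0014]
turn z 1.644 (j6 now -2.06) before [ 1.054e+01 -1.744e+01  1.000e-02] after [-18.16  -9.24   0.  ] tilt [-0.0025  0.0014]
```

View pics/w6.png

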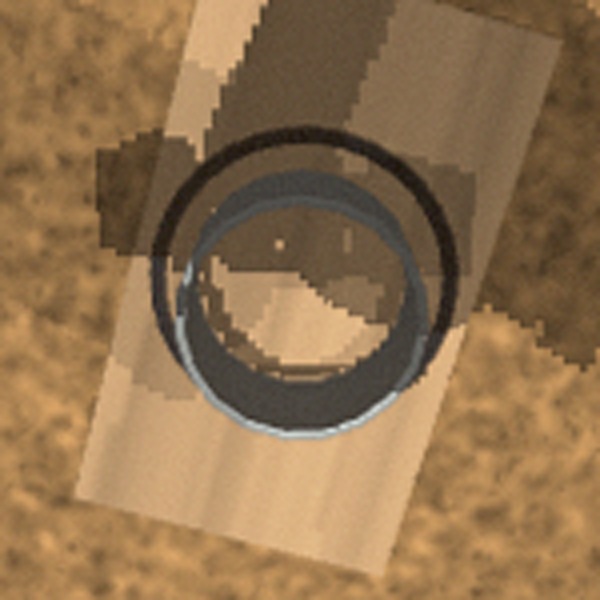

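The collar stands upright inside the circle. Its base top edge is at crop y=170, rim bottom at 438, and sides at 178 and 427. I check the centring.

```bash
python3 - <<'E'
from h import *
c=pickle.load(open("w6.pkl","rb"));a=np.linspace(0,6.28319,181)
def e(v):
    f=lambda z:(proj(c,np.c_[v[0]+.028*np.cos(a),v[1]+.028*np.sin(a),0*a+z])-[245,114]+.5)*4-.5
    b,t=f(.006),f(.042); return t[:,0].min()-177,t[:,0].max()-428,b[:,1].min()-169,t[:,1].max()-439
r=least_squares(e,[.626,-.22],x_scale=.01); print(r.x,r.fun)
def g(v):
    q=(proj(c,np.c_[v[0]+.038*np.cos(a),v[1]+.038*np.sin(a),0*a+.006])-[245,114]+.5)*4-.5
    return q[:,0].min()-151,q[:,0].max()-459,q[:,1].min()-126
r=least_squares(g,[.626,-.22],x_scale=.01); print(r.x,r.fun)
E
```

```text
[ 0.62601525 -0.22037076] [-3.30980208  3.30925743 -1.89802249  2.13341465]
[ 0.62627288 -0.21976642] [-0.50228643  0.50218421  0.03586848]
```

Call:
send_rows(
  series=[
    [[2.63,-4.36,0,0,0,0,1],[2.63,-4.36,0,0,0,0,1],[2.63,-4.36,0,0,0,0,1],[2.63,-4.36,0,0,0,0,1],[0,0,0,0,0,0.183,1],[0,0,0,0,0,0.183,1],[0,0,0,0,0,0.183,1],[0,0,0,0,0,0.183,1],[0,0,0,0,0,0.183,1],[0,0,0,0,0,0.183,1]],
  ],
)

```text
time: 16.62
eef_pos: [0.5206, -0.3935, 0.1488]
tcp_rot: [0.526, 0.851, 0.001, -0.002]
contact_force: [1.1, 0.5, -0.7]
opening: 0.997
finger_force: 0.0
```

Call:
send_rows(
  series=[
    [[0,0,0,0,0,0.183,1],[0,0,0,0,0,0.183,1],[0,0,0,0,0,0.183,1],[0,0,0,0,0,0,1],[0,0,0,0,0,0,1],[0,0,0,0,0,0,1]],
  ],
)

```text
time: 17.38
eef_pos: [0.5215, -0.3944, 0.1512]
tcp_rot: [0.734, 0.679, -0.0, -0.0]
contact_force: [0.1, -0.2, -0.1]
opening: 1.002
finger_force: 0.0
```

```bash
python3 - <<'E'
from h import *; from plant import ctrl
c=wristcam(ctrl); s=ctrl.get_state(); pickle.dump(c,open("w7.pkl","wb")); print(s["eef_pos"],s["qpos"])
u=proj(c,[[.5205,-.394,.036]])[0].round().astype(int);print(u)
cv2.imwrite("pics/w7.png",cv2.resize(c["img"][u[1]-75:u[1]+75,u[0]-75:u[0]+75,::-1],None,fx=4,fy=4,interpolation=cv2.INTER_CUBIC))
go(s,.5205,-.394,175.65,.15)
E
```

```text
[ 0.52153952 -0.39444812  0.15147822] [-8.02451715e-01  3.12632289e-01  1.69533842e+00 -3.56865938e-06
  1.13407218e+00 -7.24559505e-01]
[318 194]
turn z -0.002 (j6 now -0.72) before [ 0.04 -0.11  0.15] after [ 0.04 -0.11  0.15] tilt [-0.0003  0.0003]
turn z 3.140 (j6 now -0.72) before [ 0.04 -0.11  0.15] after [-0.04  0.11  0.15] tilt [-0.0003  0.0003]
```

View pics/w7.png

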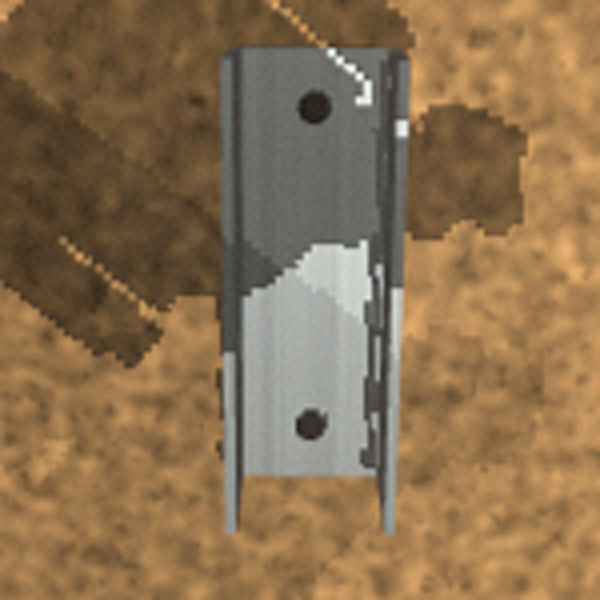

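The long channel's rim corners are at crop (221,56), (410,56), (396,534) and (226,533). Its holes are at (315,107) and (311,425).

```bash
python3 - <<'E'
from h import *; from plant import ctrl
c=pickle.load(open("w7.pkl","rb"));k=lambda p:(np.array(p)+.5)/4-.5+[243,119]
v=fit(c,rect(.110,.04,.036),k([(221,56),(410,56),(396,534),(226,533)]));print(v)
h=back(c,k([(315,107),(311,425)]),.0025);d=h[1]-h[0];print(h.mean(0),np.degrees(np.arctan2(d[1],d[0])))
go(ctrl.get_state(),v[0],v[1],v[2]+90,.012)
E
```

```text
[ 0.5228 -0.3959 85.1     0.39  ]
[ 0.52279579 -0.39625612  0.0025    ] -95.1242743996189
turn z 0.008 (j6 now -0.72) before [-0.14  0.14 13.95] after [-0.13  0.14 13.95] tilt [-0.0003  0.0003]
turn z -3.134 (j6 now -0.72) before [-0.14  0.14 13.95] after [ 0.13 -0.14 13.95] tilt [-0.0003  0.0003]
```

Call:
send_rows(
  series=[
    [[-0.14,0.14,4.0,0,0,0.008,1],[0,0,4.0,0,0,0,1],[0,0,3.5,0,0,0,1],[0,0,2.3,0,0,0,1],[0,0,0,0,0,0,1],[0,0,0,0,0,0,-1],[0,0,0,0,0,0,-1],[0,0,0,0,0,0,-1],[0,0,0,0,0,0,-1],[0,0,0,0,0,0,-1]],
  ],
  force=40,
)

```text
time: 18.68
eef_pos: [0.5239, -0.397, 0.0158]
tcp_rot: [0.737, 0.676, -0.0, 0.001]
contact_force: [-0.6, 0.5, 6.4]
opening: 0.458
finger_force: 43.7
```

```bash
python3 - <<'E'
from h import *; from plant import ctrl
s=ctrl.get_state();print(s["eef_pos"],s["opening"],s["finger_force"],s["contact_force"])
R=Ro.from_quat(s["tcp_rot"]).as_matrix(); print("part in tool",R.T@(np.array([.5228,-.3960,0])-s["eef_pos"]))
s["eef_pos"][2]=.2
go(s,.6528,.0005,146.6,.2)
E
```

```text
[ 0.52385369 -0.39700421  0.01576334] 0.4575285858561074 43.654852509498596 [-0.58998513  0.47430883  6.36131491]
part in tool [ 0.0009411  -0.00117145  0.01575892]
turn z 0.496 (j6 now -0.72) before [40.72  9.4  -0.06] after [ 40.28 -11.12   0.  ] tilt [ 0.002  -0.0022]
turn z -2.646 (j6 now -0.72) before [40.72  9.4  -0.06] after [-40.28  11.12   0.  ] tilt [ 0.002  -0.0022]
```

Call:
send_rows(
  series=[
    [[0,0,-3,0,0,0,-1],[0,0,-5,0,0,0.165,-1],[0,0,-5,0,0,0.165,-1],[0,0,-5,0,0,0.166,-1],[0,0,0,0,0,0,-1]],
  ],
)

```text
time: 19.3
eef_pos: [0.525, -0.398, 0.1997]
tcp_rot: [0.88, 0.474, 0.002, 0.005]
contact_force: [-0.4, -0.5, -1.5]
opening: 0.46
finger_force: 43.0
```

Call:
send_rows(
  series=[
    [[5.7,-1.58,0,0,0,0,-1],[5.7,-1.58,0,0,0,0,-1],[5.7,-1.58,0,0,0,0,-1],[5.7,-1.58,0,0,0,0,-1],[5.7,-1.58,0,0,0,0,-1],[5.7,-1.58,0,0,0,0,-1],[5.7,-1.58,0,0,0,0,-1],[0,0,0,0,0,0,-1],[0,0,0,0,0,0,-1]],
  ],
)

```text
time: 20.42
eef_pos: [0.6491, -0.0018, 0.1915]
tcp_rot: [0.88, 0.475, -0.002, -0.001]
contact_force: [-0.2, -0.4, -1.7]
opening: 0.456
finger_force: 42.9
```

```bash
python3 - <<'E'
from h import *; from plant import ctrl
s=ctrl.get_state();print(s["eef_pos"],s["opening"],s["finger_force"],s["qpos"])
a=np.radians(146.6-180);o=.001*np.array([-np.sin(a),np.cos(a)]);print(o)
go(s,.6528-o[0],.0005-o[1],146.6,.0218)
E
```

```text
[ 0.64913454 -0.0018388   0.19145736] 0.45567669507563 42.863709926605225 [-1.58696620e-01  2.65426090e-01  1.67689081e+00 -5.67856243e-04
  1.20289924e+00  4.22847454e-01]
[0.00055048 0.00083485]
turn z 0.002 (j6 now 0.42) before [ 0.33  0.23 16.96] after [ 0.3   0.18 16.97] tilt [-0.0037  0.    ]
turn z -3.140 (j6 now 0.42) before [ 0.33  0.23 16.96] after [-0.3  -0.18 16.97] tilt [-0.0037  0.    ]
```

Call:
send_rows(
  series=[
    [[0.3,0.18,4.5,0,0,0,-1],[0,0,4.5,0,0,0,-1],[0,0,4,0,0,0,-1],[0,0,2.5,0,0,0,-1],[0,0,0,0,0,0,-1],[0,0,0,0,0,0,-1],[0,0,0,0,0,0,-1]],
  ],
)

```text
time: 21.3
eef_pos: [0.6548, -0.0012, 0.0409]
tcp_rot: [0.881, 0.474, 0.001, 0.001]
contact_force: [-0.7, 0.5, -1.3]
opening: 0.459
finger_force: 42.8
```

```bash
python3 - <<'E'
from h import *; from plant import ctrl
s=ctrl.get_state();print(s["eef_pos"],s["contact_force"])
go(s,.6523,-.0003,146.6,.0218)
E
```

```text
[ 0.65477457 -0.00120631  0.04093795] [-0.69868858  0.53527359 -1.31806294]
turn z -0.001 (j6 now 0.43) before [-0.06 -0.26  1.91] after [-0.06 -0.26  1.91] tilt [ 0.0036 -0.0006]
turn z 3.141 (j6 now 0.43) before [-0.06 -0.26  1.91] after [0.06 0.26 1.91] tilt [ 0.0036 -0.0006]
```

Call:
send_rows(
  series=[
    [[0,-0.05,0.9,0,0,0,-1],[0,0,0.5,0,0,0,-1],[0,0,0.2,0,0,0,-1],[0,0,0,0,0,0,-1],[0,0,0,0,0,0,-1]],
  ],
)

```text
time: 21.92
eef_pos: [0.6531, -0.0003, 0.0229]
tcp_rot: [0.88, 0.474, 0.0, 0.0]
contact_force: [0.0, 0.7, -1.4]
opening: 0.46
finger_force: 42.9
```

```bash
python3 - <<'E'
from h import *; from plant import ctrl
s=ctrl.get_state();print(s["eef_pos"],s["contact_force"])
go(s,.6523,-.0003,146.6,.0218)
E
```

```text
[ 6.53138346e-01 -2.55352223e-04  2.28896062e-02] [ 0.04262865  0.66250164 -1.35814524]
turn z 0.000 (j6 now 0.43) before [-0.05 -0.07  0.11] after [-0.05 -0.07  0.11] tilt [ 0.0003 -0.    ]
turn z -3.142 (j6 now 0.43) before [-0.05 -0.07  0.11] after [0.05 0.07 0.11] tilt [ 0.0003 -0.    ]
```

Call:
send_rows(
  series=[
    [[-0.05,-0.07,0.12,0,0,0,-1],[0,0,0.03,0,0,0,-1],[0,0,0,0,0,0,0.6],[0,0,0,0,0,0,0.6],[0,0,0,0,0,0,0.6],[0,0,-3,0,0,0,1],[0,0,-5,0,0,0,1],[0,0,-5,0,0,0,1],[0,0,0,0,0,0,1],[0,0,0,0,0,0,1]],
  ],
)

```text
time: 23.18
eef_pos: [0.6518, -0.0003, 0.1509]
tcp_rot: [0.88, 0.474, -0.0, -0.0]
contact_force: [-0.5, -1.0, -0.7]
opening: 1.002
finger_force: 0.0
```

```bash
python3 - <<'E'
from h import *; from plant import ctrl
c=wristcam(ctrl); s=ctrl.get_state(); pickle.dump(c,open("w8.pkl","wb")); print(s["eef_pos"],s["qpos"][5])
go(s,.619,.203,158.8,.15)
E
```

```text
[ 6.51087610e-01 -1.30082607e-04  1.49654957e-01] 0.42722469119577444
turn z -0.213 (j6 now 0.43) before [ 15.19 -13.86  -0.02] after [ 17.78 -10.34  -0.03] tilt [-0.0027  0.0004]
turn z 2.929 (j6 now 0.43) before [ 15.19 -13.86  -0.02] after [-17.78  10.34  -0.03] tilt [-0.0027  0.0004]
```

Call:
send_rows(
  series=[
    [[3.8,-3.47,0,0,0,0,1],[3.8,-3.47,0,0,0,0,1],[3.8,-3.47,0,0,0,0,1],[3.8,-3.47,0,0,0,0,1],[0,0,0,0,0,-0.106,1],[0,0,0,0,0,-0.107,1],[0,0,0,0,0,0,1],[0,0,0,0,0,0,1],[0,0,0,0,0,0,1]],
  ],
)

```text
time: 24.35
eef_pos: [0.6198, 0.2027, 0.1507]
tcp_rot: [0.825, 0.564, -0.0, -0.0]
contact_force: [0.4, 0.5, 0.8]
opening: 1.0
finger_force: 0.0
```

```bash
python3 - <<'E'
from h import *; from plant import ctrl
c=wristcam(ctrl); s=ctrl.get_state(); pickle.dump(c,open("w9.pkl","wb")); print(s["eef_pos"],s["qpos"][5])
d=pickle.load(open("w8.pkl","rb")); t=[]
for q,p in((d,[.6528,.0005,.006]),(c,[.619,.203,.02])):
    u=proj(q,[p])[0].round().astype(int); print(u); t.append(cv2.resize(q["img"][u[1]-80:u[1]+70,u[0]-50:u[0]+50,::-1],None,fx=4,fy=4,interpolation=cv2.INTER_CUBIC))
cv2.imwrite("pics/w9.png",np.hstack(t))
for n,x,y,lx,ly,r in(("q",.445,-.1025,.072,.072,60),("l",.6528,.0005,.126,.056,75)):
  for nm,q in(("w8",d),("w9",c),("w3",pickle.load(open("w3.pkl","rb")))):
    u=proj(q,[[x,y,.006]])[0]; print(n,nm,u.round())
E
```

```text
[0.61987504 0.20272373 0.15097057] 0.5318246035318678
[320 185]
[319 190]
q w8 [221. 350.]
q w9 [280. 441.]
q w3 [197. -10.]
l w8 [320. 185.]
l w9 [410. 334.]
l w3 [101. 213.]
```

View pics/w9.png

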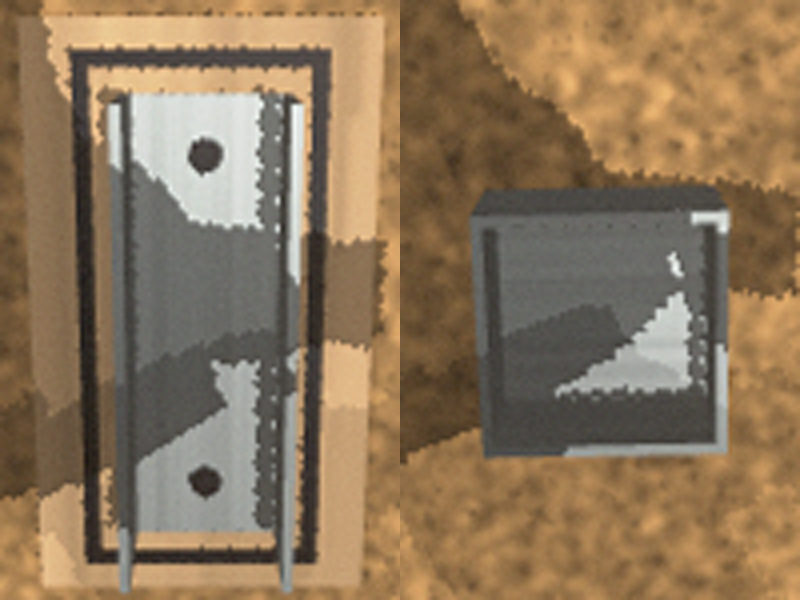

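On the left, the long channel sits inside its outline, with holes at (205,155) and (205,481) and outline corners (79,58), (323,57), (309,557), (94,557). On the right, the cap's rim corners are at (470,214), (728,209), (727,453) and (487,457).

```bash
python3 - <<'E'
from h import *; from plant import ctrl
d,c=[pickle.load(open(f"w{i}.pkl","rb")) for i in(8,9)]
k=lambda p,o:(np.array(p)+.5)/4-.5+o
h=back(d,k([(205,155),(205,481)],[270,105]),.0085);e=h[1]-h[0];print(h.mean(0),np.degrees(np.arctan2(e[1],e[0])))
print("outl",fit(d,rect(.126,.056,.006),k([(79,58),(323,57),(309,557),(94,557)],[270,105])))
v=fit(c,rect(.056,.056,.036),k([(70,214),(328,209),(327,453),(87,457)],[269,110]));print("cap",v)
go(ctrl.get_state(),v[0],v[1],v[2] if v[2]>-45 else v[2]+90,.012)
E
```

```text
[ 6.53580745e-01 -4.43445670e-05  8.50000000e-03] -123.38393716188607
outl [6.527e-01 3.000e-04 5.664e+01 2.200e-01]
cap [ 0.6201  0.2034 70.16    0.53  ]
turn z 1.546 (j6 now 0.53) before [ 0.07  0.   13.9 ] after [-0.   -0.07 13.9 ] tilt [-0.0005 -0.0001]
turn z -1.596 (j6 now 0.53) before [ 0.07  0.   13.9 ] after [ 0.    0.07 13.9 ] tilt [-0.0005 -0.0001]
```

Call:
send_rows(
  series=[
    [[0.07,0,4.0,0,0,-0.024,1],[0,0,4.0,0,0,0,1],[0,0,3.5,0,0,0,1],[0,0,2.3,0,0,0,1],[0,0,0,0,0,0,1],[0,0,0,0,0,0,-1],[0,0,0,0,0,0,-1],[0,0,0,0,0,0,-1],[0,0,0,0,0,0,-1],[0,0,0,0,0,0,-1]],
  ],
)

```text
time: 25.65
eef_pos: [0.6219, 0.204, 0.0157]
tcp_rot: [0.818, 0.575, 0.002, 0.001]
contact_force: [-0.1, -0.2, 6.6]
opening: 0.643
finger_force: 45.8
```

```bash
python3 - <<'E'
from h import *; from plant import ctrl
s=ctrl.get_state();print(s["eef_pos"],s["opening"],s["finger_force"],s["contact_force"])
R=Ro.from_quat(s["tcp_rot"]).as_matrix(); print("part in tool",R.T@(np.array([.6201,.2034,0])-s["eef_pos"]))
go(s,.55,-.13,4.8,.2)
E
```

```text
[0.62194396 0.20401547 0.01572832] 0.642656820171482 45.755383372306824 [-0.13695694 -0.2022245   6.62451736]
part in tool [-0.00123731 -0.00158078  0.01572034]
turn z -0.430 (j6 now 0.51) before [-33.82   4.63 -18.48] after [-32.68  -9.96 -18.43] tilt [0.004  0.0008]
turn z 2.712 (j6 now 0.51) before [-33.82   4.63 -18.48] after [ 32.68   9.96 -18.43] tilt [0.004  0.0008]
```

Call:
send_rows(
  series=[
    [[0,0,-3,0,0,0,-1],[0,0,-5,0,0,-0.145,-1],[0,0,-5,0,0,-0.145,-1],[0,0,-5,0,0,-0.14,-1],[0,0,0,0,0,0,-1]],
  ],
)

```text
time: 26.28
eef_pos: [0.623, 0.2042, 0.1994]
tcp_rot: [0.677, 0.736, 0.004, 0.003]
contact_force: [-0.9, -0.0, -1.3]
opening: 0.65
finger_force: 45.0
```

```bash
python3 - <<'E'
from h import *; from plant import ctrl
s=ctrl.get_state();print(s["eef_pos"],s["opening"],s["finger_force"],s["qpos"])
go(s,.46,-.2,4.8,.2)
E
```

```text
[0.62301512 0.20419645 0.19943776] 0.6495254377110797 44.97110188007355 [ 1.62228808e-01  2.64431522e-01  1.66300471e+00 -5.56652622e-05
  1.20312559e+00  7.83137271e-02]
turn z 0.000 (j6 now 0.08) before [-38.91 -19.63  -0.3 ] after [-38.91 -19.63  -0.06] tilt [0.0109 0.0017]
turn z -3.141 (j6 now 0.08) before [-38.91 -19.63  -0.3 ] after [38.91 19.63 -0.06] tilt [0.0109 0.0017]
```

Call:
send_rows(
  series=[
    [[-4.86,-2.45,0,0,0,0,-1],[-4.86,-2.45,0,0,0,0,-1],[-4.86,-2.45,0,0,0,0,-1],[-4.86,-2.45,0,0,0,0,-1],[-4.86,-2.45,0,0,0,0,-1],[-4.86,-2.45,0,0,0,0,-1],[-4.86,-2.45,0,0,0,0,-1],[-4.86,-2.45,0,0,0,0,-1],[0,0,0,0,0,0,-1],[0,0,0,0,0,0,-1]],
  ],
)

```text
time: 27.52
eef_pos: [0.4567, -0.1996, 0.1917]
tcp_rot: [0.677, 0.736, 0.0, -0.001]
contact_force: [0.3, 0.6, -0.2]
opening: 0.645
finger_force: 44.9
```

Call:
send_rows(
  series=[
    [[0,0,0,0,0,0,-1],[0,0,0,0,0,0,-1]],
  ],
)

```text
time: 27.78
eef_pos: [0.4578, -0.1991, 0.193]
tcp_rot: [0.676, 0.737, 0.0, -0.0]
contact_force: [0.5, 0.4, -1.2]
opening: 0.644
finger_force: 44.9
```

```bash
python3 - <<'E'
from h import *; from plant import ctrl
c=wristcam(ctrl); s=ctrl.get_state(); pickle.dump(c,open("w10.pkl","wb")); cv2.imwrite("pics/w10.png",c["img"][:,:,::-1])
print(s["eef_pos"])
u=proj(c,[[.445,-.1025,.006]])[0]; print(u)
for t in(55,65,75):print(outline(c,*u,50,.072,.072,t))
go(s,.445,-.1015,4.8,.0217)
E
```

```text
[ 0.45783468 -0.19922844  0.19311624]
[314.98103258  83.34862331]
(array([ 0.4445, -0.1018]), np.float64(3.18), 'rms mm', np.float64(0.82), np.int64(80))
(array([ 0.4439, -0.1009]), np.float64(4.83), 'rms mm', np.float64(0.84), np.int64(240))
(array([ 0.444 , -0.1009]), np.float64(-85.28), 'rms mm', np.float64(0.9), np.int64(438))
turn z 0.002 (j6 now -0.70) before [ 9.84 -0.44 17.14] after [ 9.85 -0.46 17.14] tilt [-0.0002  0.0002]
turn z -3.140 (j6 now -0.70) before [ 9.84 -0.44 17.14] after [-9.85  0.46 17.14] tilt [-0.0002  0.0002]
```

Call:
send_rows(
  series=[
    [[5.02,-0.28,1,0,0,0,-1],[5.02,-0.28,1.5,0,0,0,-1],[0,0,4.5,0,0,0,-1],[0,0,4.5,0,0,0,-1],[0,0,4,0,0,0,-1],[0,0,0,0,0,0,-1],[0,0,0,0,0,0,-1],[0,0,0,0,0,0,-1]],
  ],
)

```text
time: 28.82
eef_pos: [0.4453, -0.1014, 0.0405]
tcp_rot: [0.677, 0.736, 0.001, 0.002]
contact_force: [0.4, 0.7, -0.6]
opening: 0.646
finger_force: 44.8
```

```bash
python3 - <<'E'
from h import *; from plant import ctrl
s=ctrl.get_state();print(s["eef_pos"],s["contact_force"])
go(s,.4439,-.0997,4.75,.0217)
E
```

```text
[ 0.44531474 -0.10137446  0.04053658] [ 0.3585452   0.66777192 -0.59405077]
turn z 0.001 (j6 now -0.53) before [ 0.18 -0.13  1.88] after [ 0.18 -0.13  1.88] tilt [ 0.0041 -0.002 ]
turn z -3.140 (j6 now -0.53) before [ 0.18 -0.13  1.88] after [-0.18  0.13  1.88] tilt [ 0.0041 -0.002 ]
```

Call:
send_rows(
  series=[
    [[0.08,0,0.9,0,0,0,-1],[0,0,0.5,0,0,0,-1],[0,0,0.2,0,0,0,-1],[0,0,0,0,0,0,-1],[0,0,0,0,0,0,-1]],
  ],
)

```text
time: 29.45
eef_pos: [0.4435, -0.0999, 0.0223]
tcp_rot: [0.677, 0.736, -0.0, 0.0]
contact_force: [1.1, -0.3, -0.7]
opening: 0.643
finger_force: 44.9
```

```bash
python3 - <<'E'
from h import *; from plant import ctrl
s=ctrl.get_state();print(s["eef_pos"],s["contact_force"])
go(s,.4439,-.0997,4.75,.0217)
E
```

```text
[ 0.44348177 -0.09988382  0.02228385] [ 1.07587862 -0.32970525 -0.7377594 ]
turn z 0.001 (j6 now -0.53) before [0.01 0.04 0.06] after [0.01 0.04 0.06] tilt [ 0.0001 -0.0001]
turn z -3.140 (j6 now -0.53) before [0.01 0.04 0.06] after [-0.01 -0.04  0.06] tilt [ 0.0001 -0.0001]
```

Released next, lifting clear and looking once more.

Call:
send_rows(
  series=[
    [[0,0.04,0.08,0,0,0,-1],[0,0,0.02,0,0,0,-1],[0,0,0,0,0,0,0.8],[0,0,0,0,0,0,0.8],[0,0,0,0,0,0,1],[0,0,-3,0,0,0,1],[0,0,-5,0,0,0,1],[0,0,-5,0,0,0,1],[0,0,0,0,0,0,1],[0,0,0,0,0,0,1]],
  ],
)

```text
time: 30.7
eef_pos: [0.4434, -0.0996, 0.1507]
tcp_rot: [0.677, 0.736, -0.0, -0.0]
contact_force: [-0.1, 0.6, -0.4]
opening: 1.006
finger_force: 0.0
```

```bash
python3 - <<'E'
from h import *; from plant import ctrl
c=wristcam(ctrl); t=ctrl.read_camera("scene"); pickle.dump(c,open("w11.pkl","wb"))
u=proj(c,[[.444,-.101,.006]])[0].round().astype(int); print(u,ctrl.get_state()["eef_pos"])
a=cv2.resize(c["img"][u[1]-75:u[1]+75,u[0]-50:u[0]+50,::-1],None,fx=4,fy=4,interpolation=cv2.INTER_CUBIC)
b=cv2.resize(t["img"][100:300,150:430,::-1],None,fx=1.43,fy=1.43,interpolation=cv2.INTER_CUBIC)[:,:400]
m=np.zeros((600,800,3),np.uint8); m[:,:400]=a; m[:b.shape[0],400:400+b.shape[1]]=b; cv2.imwrite("pics/w11.png",m)
E
```

```text
[320 187] [ 0.44265214 -0.09925014  0.14937785]
```

View pics/w11.png

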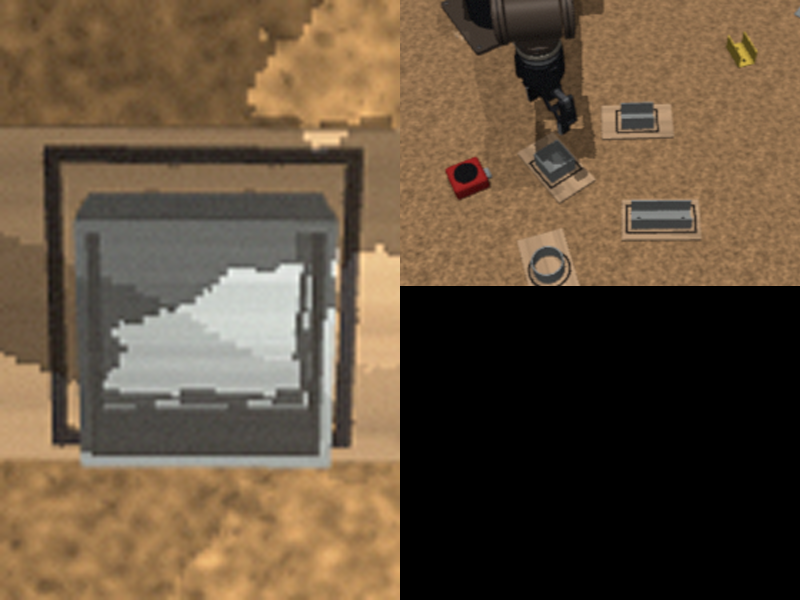

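The cap is inside its square, with rim corners at about (75,219), (339,219), (330,466) and (82,466). The outline runs (52,154), (355,156), (343,440), (62,440). The scene view shows all four fittings placed, and the tape and the yellow part untouched. One last check of the offset.

```bash
python3 - <<'E'
from h import *
c=pickle.load(open("w11.pkl","rb")); k=lambda p:(np.array(p)+.5)/4-.5+[270,112]
print(fit(c,rect(.056,.056,.042),k([(75,219),(339,219),(330,466),(82,466)])))
print(fit(c,rect(.072,.072,.006),k([(52,154),(355,156),(343,440),(62,440)])))
E
```

```text
[  0.4453  -0.1013 -85.28     0.2   ]
[  0.4445  -0.101  -85.4      0.28  ]
```

Within 1 mm.

```bash
python3 -c "
from plant import ctrl
print(ctrl.sign_off())"
```

```text
the job is handed in; nothing more can be done
None
```

All four fittings stand upright on their matching boards, measured within about 2 mm of centre and square to about 0.2° (yaw does not matter for the collar). The gripper is open and clear, the tape measure and the yellow part were left untouched, and the job was handed in at about 31 s.

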